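# Sort the loose samples into the cold blocks and the specimen tray

### The arm

A 6-joint arm with a two-finger parallel gripper is mounted at the origin on a cart in front of the work surface, level with it; the furniture and walls round the work are solid. World frame = base frame: x ahead of the robot, y to its left, z up, the work surface at z = 0. Lengths are in m, angles in rad, forces in N, time in s.
With the tool pointing down it reaches from about 0.3 to 0.75 m from the base axis. Payload 8.5 kg.
Tool frame: the origin (TCP) lies midway between the tips of the shut fingers; the grasp point (between the pads) lies 19 mm behind it (env.grip_depth is the distance from the TCP to the grasp point, in m); z points along the fingers, y is the line along which they close (so a half turn about z gives the same grasp; the last joint's range is limited). The gripper opens to 88 mm and grips with 3 to 60 N. Pads are 18 mm wide; open, the fingers measure 123 mm over their backs; the gripper's body (75 mm by 187 mm) begins 45 mm behind the grasp point.
Start: joints at [-1.392, 0.381, 1.297, -0, 1.464, -0.215], TCP at [0.211, -0.508, 0.239] pointing down, gripper open.
Joint ranges: [-3.11, 3.11], [-0.89, 2.33], [0.22, 2.48], [-1.42, 4.56], [0.17, 2.85], [-2.88, 2.88]. Speed limits (rad/s): [2.39, 2.39, 3.14, 3.14, 3.14, 3.14].

### API

Orientations are given as a rotation vector (axis times angle).
In Python, from cell import env, grab_frame, camera_model gives the robot as it stands. The module is installed in compiled form; this text tells all that it offers.
- The arm moves only by the tool step_arm, never from a script. Its argument "commands" is one flat list of numbers, 7 for each row, row after row: the shift along the tool's x, y, z scaled (see below), then the turn, a rotation vector about the tool's x, y, z scaled (see below), then the opening, from -1 (shut) to 1 (fully open). In form: [dx, dy, dz, rx, ry, rz, grip, dx, dy, dz, rx, ry, rz, grip, ...]. A call has 1 to 20 rows; each row shifts and turns the commanded pose from where the row before left it, along the tool's axes as they then stand; what a row does not reach is not made up. The controller multiplies each number of a shift by 20 mm and each number of a turn by 4 degrees. A row lasts 1/8 s, in which the tool goes at most 62.5 mm and 10.7 degrees, less where a joint would pass 70% of its speed; a pose out of reach is approached as far as the arm can. A call with a number of a shift or a turn outside -1 to 1 is refused whole. A call with a gripper value outside its range is refused whole. The fingers move at their own pace and stop on an object; the grip force is fixed at half the most. Time passes only in rows, so rows that do not move let the fingers close. It gives the time, the measured TCP pose, the force, the opening and the grip force at its end, in the units of the state.
- env.state(): the state, without advancing time (a new reading comes with each control period).
- grab_frame(name): name is "side" or "top"; returns the picture (480x640x3 uint8, red, green, blue); there is no depth.
- camera_model(name): a dict with "fov_y" (degrees; the focal length in pixels is half the picture's height over the tangent of half this angle, whatever the lens; pixels are square), "cx", "cy" (the principal point, pixels), "extrinsics" (4x4, takes a point from camera to world coordinates). Camera axes: x right, y down, z forward; pixel columns grow to the right and rows downward; lengths in m; the calibration is good to about 2 mm. A picture is of the moment at which its call begins. camera_model takes no time and is no camera call.
- env.sign_off(): hands the job in; it is judged then, once.
The state is a dict: "time_s": time; "joint_positions": joint angles; "dq": joint speeds; "effort": joint torques, N m; "tcp_pos": TCP position; "tool_rot": TCP orientation; "wrist_force": force on the tool from outside, world axes, zero at the start; "torque": the same for the moment, N m; "gripper_width": finger opening in m; "grip_force": force on a finger pad.
Only numpy, scipy, OpenCV 4.12 (cv2) and the standard library are available. Lean on these libraries where they do the work, as an engineer would, in place of code of your own. Each camera call takes 0.05 s, during which the arm holds its last target. There are 200 camera calls.

### The job

Put the loose samples round the vacuum rod stand away by kind, ready for the fridge: stand the two loose vials in the vacant wells of the vial block and the two jars in the wells of the jar block, and lay the amber specimen box flat in the empty bay of the dark steel tray. Keep vials and jars upright throughout and set things down rather than dropping them. Leave the vial and the clear box that are already put away in their places; the stock at the back beside the drawers is not part of the job.

Things in the scene. Friction and masses are not known exactly. Their poses are not given: they have to be found in the camera images.
- vial_black: loose screw-cap glass vial with a black cap and tan contents, standing upright on the bench: 22 mm in diameter, 52 mm tall (cap from 42 mm up, 18 mm in diameter). Origin at the centre of its underside, z up along its axis.
- vial_white: loose screw-cap glass vial with a white cap and blue contents, the same shape and size as vial_black, standing upright on the bench; the two are of one kind and either may take either vacant well. Origin at the centre of its underside, z up.
- jar_a: tall glass sample jar with a wide milky cap with a red disc on top, standing upright on the bench: glass 42 mm in diameter, cap 48 mm in diameter from 70 mm up to the top at 89 mm. The cap is fast: the jar may be lifted by it. Origin at the centre of its underside, z up.
- jar_b: a second jar exactly like jar_a; the two are interchangeable. Origin at the centre of its underside, z up.
- amber_box: loose shallow specimen box of amber-tinted styrene, closed, lying flat on the bench: 41 mm over all along its own x (its side walls, where it is gripped, are 37 mm apart), 46 mm along its own y, 20 mm tall. Origin at the centre of its underside, z up.
- vial_block: fixed block of bare aluminium, 60 (x) x 152 (y) x 34 mm tall, with three small round blind wells in a row at y = -44, 0, +44 mm: 30 mm in diameter, mouth countersunk 4 mm, floor 10 mm above the bench. The middle well holds vial_home, the outer two are vacant. Origin: centre of its underside; the row lies along world y, turned up to 0.3 rad.
- jar_block: fixed block of bare aluminium, 78 (x) x 148 (y) x 34 mm tall, with two large round blind wells at y = -34 and +34 mm, both vacant: 52 mm in diameter, mouth countersunk 4 mm, floor 10 mm above the bench. Origin: centre of its underside; the row lies along world y, turned up to 0.3 rad.
- box_tray: fixed shallow dark grey steel tray with a bright rim, 100 (x) x 152 (y) mm, 12 mm tall, floor 3 mm above the bench, parted by a low wall into two bays 94 (x) x 71 (y) mm inside. The +y bay (centre y = +37 mm) is empty, the -y bay (centre y = -37 mm) holds box_home. Origin: centre of its underside; turned up to 0.15 rad.
- vial_home: white-capped vial of the same size as the loose ones, already standing in the middle well of vial_block, its top 62 mm above the bench; stays there. Origin at the centre of its underside.
- box_home: clear specimen box, 45 x 56 x 16 mm, already lying in the -y bay of box_tray; stays there. Origin at the centre of its underside.
Not all that is in view belongs to the job. What is shaped like the vial_black but pink or red is not meant.

How it is judged:
At the end, for the whole second after the job is handed in: A loose vial in each outer well of vial_block, a jar in each well of jar_block: within 6 mm of the floor, 10 mm of the centre, upright within 8 degrees. amber_box flat on the floor of the tray's +y bay. vial_home and box_home still likewise in their places. All released and at rest ((((x of vial_black in the frame of vial_block between -0.01 and 0.01 m and y of vial_black in the frame of vial_block between 0.034 and 0.054 m and z of vial_black in the frame of vial_block between 0.005 and 0.016 m and angle between vial_black's own z axis and vertical below 0.15 rad) and (x of vial_white in the frame of vial_block between -0.01 and 0.01 m and y of vial_white in the frame of vial_block between -0.054 and -0.034 m and z of vial_white in the frame of vial_block between 0.005 and 0.016 m and angle between vial_white's own z axis and vertical below 0.15 rad)) or ((x of vial_black in the frame of vial_block between -0.01 and 0.01 m and y of vial_black in the frame of vial_block between -0.054 and -0.034 m and z of vial_black in the frame of vial_block between 0.005 and 0.016 m and angle between vial_black's own z axis and vertical below 0.15 rad) and (x of vial_white in the frame of vial_block between -0.01 and 0.01 m and y of vial_white in the frame of vial_block between 0.034 and 0.054 m and z of vial_white in the frame of vial_block between 0.005 and 0.016 m and angle between vial_white's own z axis and vertical below 0.15 rad))) and (((x of jar_a in the frame of jar_block between -0.01 and 0.01 m and y of jar_a in the frame of jar_block between 0.024 and 0.044 m and z of jar_a in the frame of jar_block between 0.005 and 0.016 m and angle between jar_a's own z axis and vertical below 0.15 rad) and (x of jar_b in the frame of jar_block between -0.01 and 0.01 m and y of jar_b in the frame of jar_block between -0.044 and -0.024 m and z of jar_b in the frame of jar_block between 0.005 and 0.016 m and angle between jar_b's own z axis and vertical below 0.15 rad)) or ((x of jar_a in the frame of jar_block between -0.01 and 0.01 m and y of jar_a in the frame of jar_block between -0.044 and -0.024 m and z of jar_a in the frame of jar_block between 0.005 and 0.016 m and angle between jar_a's own z axis and vertical below 0.15 rad) and (x of jar_b in the frame of jar_block between -0.01 and 0.01 m and y of jar_b in the frame of jar_block between 0.024 and 0.044 m and z of jar_b in the frame of jar_block between 0.005 and 0.016 m and angle between jar_b's own z axis and vertical below 0.15 rad))) and x of amber_box in the frame of box_tray between -0.035 and 0.035 m and y of amber_box in the frame of box_tray between 0.019 and 0.055 m and z of amber_box in the frame of box_tray between -0.002 and 0.007 m and angle between each of amber_box, box_home's own z axis and vertical below 0.1 rad and x of vial_home in the frame of vial_block between -0.01 and 0.01 m and y of vial_home in the frame of vial_block between -0.01 and 0.01 m and z of vial_home in the frame of vial_block between 0.005 and 0.016 m and angle between vial_home's own z axis and vertical below 0.15 rad and x of box_home in the frame of box_tray between -0.035 and 0.035 m and y of box_home in the frame of box_tray between -0.055 and -0.019 m and z of box_home in the frame of box_tray between -0.002 and 0.007 m and linear speed of each of vial_black, vial_white, jar_a, jar_b, amber_box, vial_home, box_home below 0.03 m/s); the robot touches nothing.
It fails at once if a vial or jar is tipped over (leans by more than about 34 degrees) (angle between any of vial_black, vial_white, jar_a, jar_b, vial_home's own z axis and vertical above 0.6 rad).
It fails at once if a sample is dropped (falls free of the fingers by more than about 30 mm) ((linear speed of vial_black above 0.75 m/s and contact force between the fingers and vial_black below 0.05 N) or (linear speed of vial_white above 0.75 m/s and contact force between the fingers and vial_white below 0.05 N) or (linear speed of jar_a above 0.75 m/s and contact force between the fingers and jar_a below 0.05 N) or (linear speed of jar_b above 0.75 m/s and contact force between the fingers and jar_b below 0.05 N) or (linear speed of amber_box above 0.75 m/s and contact force between the fingers and amber_box below 0.05 N)).
It also fails if it takes over 134 s, if anything falls off the work surface, if the arm or the gripper's body presses on something with over 40 N, if the wrist force passes 120 N, or if a joint passes its speed limit or range.

## Working session

There is one attempt and no reset: what is moved stays moved. The work goes in short steps, Python scripts to look and compute and a tool call to move; the robot and the scene stay as the last step left them, time stands still between calls to the robot, and variables do not carry over. Pictures are saved under pics/ and viewed, at most 14 in all, crops included, and the job is handed in when it is done.

Besides the shell and the picture viewer there is one more tool, called after ">>>" as a command line: name --argument value ..., lists and objects as JSON in quotes. step_arm: Moves the arm, as the interface text tells. Shifts and turns lie within -1 to 1; 1 stands for 20 mm of shift or 4 degrees of turn. Its arguments: {"type":"object","properties":{"commands":{"type":"array","items":{"type":"number"}}},"required":["commands"]}

```bash
mkdir -p pics
python3 - <<'E'
from cell import env, grab_frame, camera_model
import cv2,numpy as np
np.set_printoptions(precision=4,suppress=True)
for n in("side","top"):
    f=grab_frame(n); cv2.imwrite(f"pics/{n}0.png",f[:,:,::-1]); print(n,camera_model(n))
print(env.state(),env.grip_depth)
E
```

```text
side {'fov_y': 43.660738431893215, 'cx': 324.41970169995795, 'cy': 248.9698529856006, 'extrinsics': array([[-0.9813, -0.1355,  0.1369,  0.3554],
       [-0.1924,  0.6541, -0.7315,  0.9951],
       [ 0.0096, -0.7441, -0.6679,  0.9473],
       [ 0.    ,  0.    ,  0.    ,  1.    ]])}
top {'fov_y': 50.16422740674469, 'cx': 315.3909131568347, 'cy': 240.42326222638007, 'extrinsics': array([[ 0.0282, -0.9971,  0.0711,  0.4366],
       [-0.9996, -0.0288, -0.008 , -0.0222],
       [ 0.01  , -0.0709, -0.9974,  1.2827],
       [ 0.    ,  0.    ,  0.    ,  1.    ]])}
{'time_s': 0.1, 'joint_positions': array([-1.3923,  0.3811,  1.2981, -0.    ,  1.4636, -0.2153]), 'dq': array([-0.0009,  0.0011, -0.0025,  0.0008, -0.0009, -0.0018]), 'effort': array([  0.0032, -43.8655, -22.4911,   0.0715,   0.0342,  -0.0001]), 'tcp_pos': array([ 0.211 , -0.5077,  0.2382]), 'tool_rot': array([-3.0797, -0.6144,  0.    ]), 'wrist_force': array([0.5891, 0.5316, 0.2031]), 'torque': array([-0.0168, -0.0057, -0.0059]), 'grip_force': 0.0, 'gripper_width': 0.08807669934650601} 0.0187
```

View pics/top0.png

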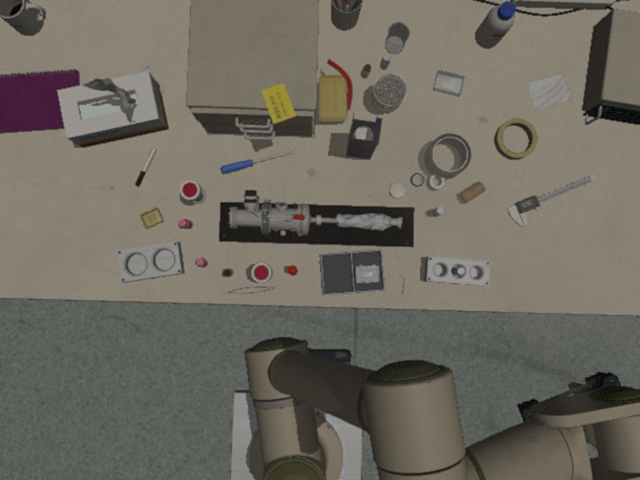

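View pics/side0.png

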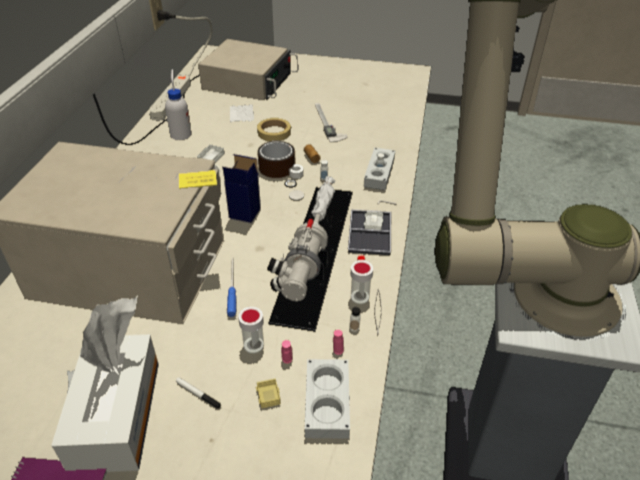

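Top view: the jars are at (190,190) and (261,272), the dark-capped vial at (227,272), the amber box at (151,217), the jar block at (150,262), the tray at (352,272) and the vial block at (458,271). The pink or red look-alikes are at (185,224), (201,262) and (292,270). vial_white could be (436,211) or (437,182), so I'll enlarge that area.

Run:
```python
import cv2,numpy as np
t=cv2.imread("pics/top0.png"); s=cv2.imread("pics/side0.png")
def c(i,x0,y0,w,h,k): return cv2.resize(i[y0:y0+h,x0:x0+w],None,fx=k,fy=k,interpolation=cv2.INTER_CUBIC)
a=c(t,380,165,120,130,3); b=c(s,270,140,140,130,3)[:390]
cv2.imwrite("pics/c1.png",np.hstack([a,b])[:600,:800])
a=c(t,110,170,200,130,4); cv2.imwrite("pics/c2.png",a)
cv2.imwrite("pics/c3.png",c(s,230,230,160,220,2.7))
```

```text
(no output)
```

View pics/c1.png

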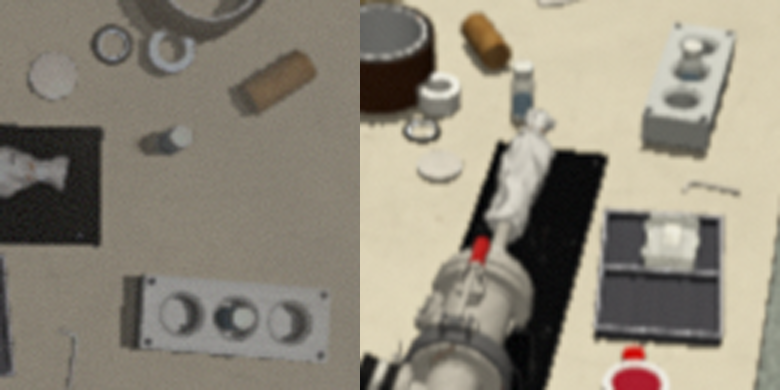

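View pics/c2.png

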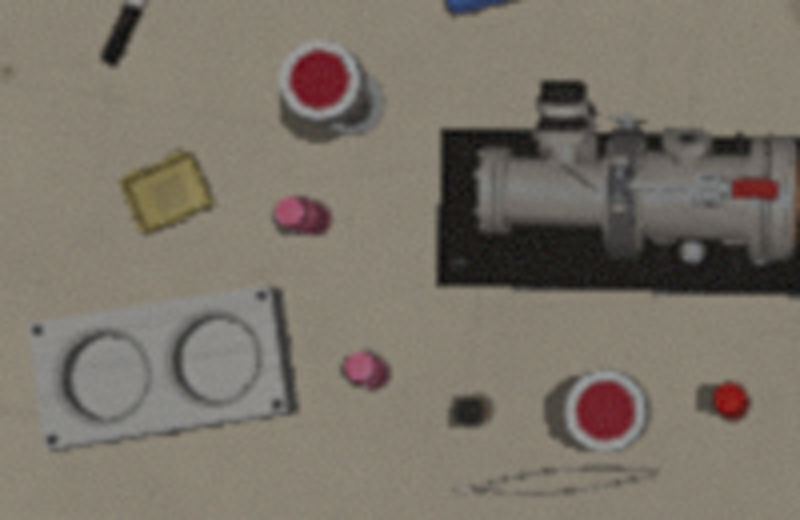

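View pics/c3.png

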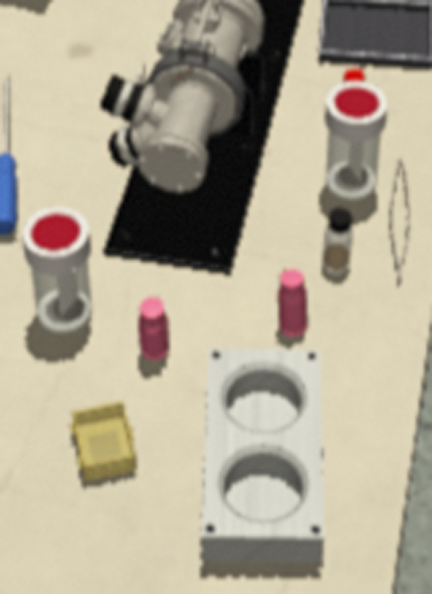

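The white vial is at (436,211) top and (324,165) side: white cap, blue contents, upright. The thing at (437,182) is only a ring. vial_black, with black cap and tan contents, is at (227,272) top and (356,312) side. Measuring next.

```bash
cat > h.py <<'E'
import cv2,numpy as np
from cell import camera_model
np.set_printoptions(precision=4,suppress=True)
M={n:camera_model(n) for n in("side","top")}
def ray(n,p):
    m=M[n];f=240/np.tan(np.radians(m["fov_y"]/2));E=m["extrinsics"]
    d=E[:3,:3]@np.array([(p[0]-m["cx"])/f,(p[1]-m["cy"])/f,1]);return E[:3,3],d/np.linalg.norm(d)
def plane(n,p,z):
    o,d=ray(n,p);return o+d*(z-o[2])/d[2]
def tri(pt,ps):
    o1,d1=ray("top",pt);o2,d2=ray("side",ps)
    k=np.linalg.lstsq(np.c_[d1,-d2],o2-o1,rcond=None)[0]
    a,b=o1+k[0]*d1,o2+k[1]*d2;return (a+b)/2,np.linalg.norm(a-b)
def proj(n,X):
    m=M[n];f=240/np.tan(np.radians(m["fov_y"]/2));E=m["extrinsics"]
    c=E[:3,:3].T@(np.array(X)-E[:3,3]);return np.array([m["cx"]+f*c[0]/c[2],m["cy"]+f*c[1]/c[2]])
def blob(img,fn,box,mn=8):
    x0,y0,x1,y1=box;c=img[y0:y1,x0:x1];h=cv2.cvtColor(c,cv2.COLOR_BGR2HSV).astype(int)
    m=fn(h[...,0],h[...,1],h[...,2]).astype(np.uint8)
    n,l,s,ce=cv2.connectedComponentsWithStats(m)
    r=[]
    for i in range(1,n):
        if s[i,4]>=mn:
            cs=cv2.findContours((l==i).astype(np.uint8),cv2.RETR_EXTERNAL,cv2.CHAIN_APPROX_NONE)[0]
            r.append((s[i,4],ce[i]+[x0,y0],cs[0].reshape(-1,2)+[x0,y0],s[i,:4]))
    return sorted(r,key=lambda r:-r[0])
def rect(n,cont,z):
    P=np.array([plane(n,p,z)[:2] for p in cont],np.float32)
    c,s,a=cv2.minAreaRect(P);return np.array(c),np.array(s),a
E
python3 - <<'E'
from h import *
t=cv2.imread("pics/top0.png"); s=cv2.imread("pics/side0.png")
red=lambda h,S,v:((h<8)|(h>170))&(S>130)&(v>60)
for nm,bt,bs in(("jar1",(170,170,210,205),(235,300,270,335)),("jar2",(245,255,277,290),(345,257,380,280))):
    a=blob(t,red,bt)[0];b=blob(s,red,bs)[0];print(nm,a[0],a[1],b[0],b[1],tri(a[1],b[1]),plane("top",a[1],.089),plane("side",b[1],.089))
blk=lambda h,S,v:v<60
a=blob(t,blk,(215,262,240,282));b=blob(s,blk,(345,303,368,322))
for q in a[:2]: print("blk t",q[0],q[1],q[3],plane("top",q[1],.047))
for q in b[:2]: print("blk s",q[0],q[1],q[3],plane("side",q[1],.047))
wh=lambda h,S,v:(S<45)&(v>150)
a=blob(t,wh,(428,203,446,219),3);b=blob(s,lambda h,S,v:(S<40)&(v>150),(316,157,332,170),3)
for q in a[:2]: print("wh t",q[0],q[1],q[3],plane("top",q[1],.05))
for q in b[:2]: print("wh s",q[0],q[1],q[3],plane("side",q[1],.05))
am=blob(t,lambda h,S,v:(h>15)&(h<35)&(S>95),(130,200,175,235))[0];
for z in(0.,.02):print("amber",am[0],rect("top",am[2],z))
am=blob(s,lambda h,S,v:(h>15)&(h<35)&(S>95),(245,370,292,415))[0];print("amber side",am[0],am[1],plane("side",am[1],.01))
for nm,bx in(("jarblk",(110,235,190,290)),("vialblk",(415,250,500,295))):
    for th in (125,140):
        q=blob(t,lambda h,S,v:(v>th)&(S<38),bx)[0]; print(nm,th,q[0],rect("top",q[2],.034))
q=blob(t,lambda h,S,v:v<85,(312,245,395,300))
for r in q[:3]: print("tray",r[0],r[1],rect("top",r[2],.003))
q=blob(t,lambda h,S,v:(S<60)|(v<90),(312,245,395,300))
for r in q[:1]: print("tray all",r[0],rect("top",r[2],.012))
for p in((439.3,211),): print(tri(p,(324,163)))
E
```

```text
jar1 144 [189.3819 189.3819] 167 [250.0479 315.509 ] (array([0.634 , 0.2677, 0.0861]), np.float64(0.0008814509651535608)) [0.6331 0.267  0.089 ] [0.6335 0.2702 0.089 ]
jar2 143 [260.9371 272.0629] 123 [361.6748 267.4878] (array([0.4446, 0.0928, 0.0861]), np.float64(0.0003186596569679634)) [0.4444 0.0925 0.089 ] [0.4445 0.0959 0.089 ]
blk t 42 [226.6667 272.5   ] [8 8 8 6] [0.4414 0.1787 0.047 ]
blk s 55 [355.4909 311.1636] [7 4 8 9] [0.4423 0.1808 0.047 ]
wh s 32 [324.0938 161.3438] [5 2 7 6] [ 0.6077 -0.3322  0.05  ]
wh s 11 [325.2727 168.0909] [7 9 5 4] [ 0.5985 -0.3016  0.05  ]
amber 207 (array([0.5735, 0.3809]), array([0.0381, 0.047 ]), 26.07283592224121)
amber 207 (array([0.5714, 0.3747]), array([0.0376, 0.0463]), 26.072742462158203)
amber side 521 [267.9328 393.3033] [0.5728 0.3809 0.01  ]
jarblk 125 1094 (array([0.4623, 0.3744]), array([0.1027, 0.1708]), 15.847687721252441)
jarblk 140 52 (array([0.444 , 0.3096]), array([0.0155, 0.0374]), 41.41392517089844)
vialblk 125 1629 (array([ 0.4591, -0.3946]), array([0.1071, 0.1773]), 1.595308780670166)
vialblk 140 820 (array([ 0.4627, -0.383 ]), array([0.1513, 0.0601]), 86.43606567382812)
tray 1867 [348.9539 271.5892] (array([ 0.4519, -0.1255]), array([0.0961, 0.1519]), 6.0388078689575195)
tray 54 [376.6296 245.2222] (array([ 0.5193, -0.1782]), array([0.0025, 0.1028]), 1.6499778032302856)
tray all 4565 (array([ 0.4518, -0.1281]), array([0.1335, 0.2039]), 1.6412513256072998)
(array([ 0.6066, -0.3317,  0.045 ]), np.float64(0.0024339198776383154))
```

Run:
```python
from h import *
t=cv2.imread("pics/top0.png"); s=cv2.imread("pics/side0.png")
g=lambda X,Y,x0,y0,k:np.array([(X+.5)/k-.5+x0,(Y+.5)/k-.5+y0])
print("white top",plane("top",g(179,138,380,165,3),.05))
for nm,P in(("jb screws",[(37,329),(262,295),(278,404),(53,439)]),("jb wells",[(107,375),(218,360)])):
    Q=np.array([plane("top",g(*p,110,170,4),.034)[:2] for p in P]);print(nm,Q,Q.mean(0))
Q=np.array([plane("side",g(*p,230,230,2.7),.034)[:2] for p in [(264,399),(264,484)]]);print("jb wells side",Q,Q.mean(0))
Q=np.array([plane("top",g(*p,380,165,3),.034)[:2] for p in [(182,314),(290,321)]]);print("vb wells top",Q,Q.mean(0))
Q=np.array([plane("top",g(*p,380,165,3),.034)[:2] for p in [(151,282),(324,295),(319,355),(142,345)]]);print("vb screws",Q,Q.mean(0))
Q=np.array([plane("side",g(*p,270-120,140,3),.034)[:2] for p in [(699,42),(682,98)]]);print("vb wells side",Q,Q.mean(0))
for th in(95,105,115,120):
  for nm,bx in(("jarblk",(110,235,190,290)),("vialblk",(415,250,500,295))):
    q=blob(t,lambda h,S,v:(v>th)&(S<26),bx)
    if q:print(nm,th,q[0][0],rect("top",q[0][2],.034))
q=blob(t,lambda h,S,v:v<85,(312,245,395,300))[0]
print("tray px",cv2.boxPoints(cv2.minAreaRect(q[2].astype(np.float32))))
```

```text
white top [ 0.6055 -0.3306  0.05  ]
jb screws [[0.484  0.444 ]
 [0.5086 0.3088]
 [0.4427 0.296 ]
 [0.4177 0.4307]] [0.4632 0.3699]
jb wells [[0.4573 0.4002]
 [0.4683 0.3336]] [0.4628 0.3669]
jb wells side [[0.4689 0.3415]
 [0.4562 0.4072]] [0.4625 0.3744]
vb wells top [[ 0.4638 -0.3386]
 [ 0.4606 -0.4267]] [ 0.4622 -0.3827]
vb screws [[ 0.4891 -0.3131]
 [ 0.4825 -0.4543]
 [ 0.4337 -0.4505]
 [ 0.4378 -0.3064]] [ 0.4608 -0.3811]
vb wells side [[ 0.4603 -0.427 ]
 [ 0.4641 -0.3336]] [ 0.4622 -0.3803]
jarblk 95 1869 (array([0.4621, 0.3703]), array([0.0805, 0.1489]), 10.699254989624023)
vialblk 95 1374 (array([ 0.4612, -0.3824]), array([0.1534, 0.0619]), 86.87693786621094)
jarblk 105 1778 (array([0.4625, 0.3706]), array([0.0806, 0.1482]), 10.24364185333252)
vialblk 105 1301 (array([ 0.4612, -0.3827]), array([0.1529, 0.0619]), 86.87688446044922)
jarblk 115 1633 (array([0.462 , 0.3709]), array([0.0805, 0.1479]), 10.699254989624023)
vialblk 115 1180 (array([ 0.4615, -0.3828]), array([0.1528, 0.0614]), 86.87688446044922)
jarblk 120 1551 (array([0.4624, 0.371 ]), array([0.0806, 0.1476]), 10.245664596557617)
vialblk 120 1143 (array([ 0.4615, -0.3828]), array([0.1528, 0.0614]), 86.87688446044922)
tray px [[320.     255.    ]
 [380.5647 250.3411]
 [383.5294 288.8823]
 [322.9647 293.5411]]
```

>>> step_arm --commands '[0, 0, 0, 0, 0, -1, 0, 0, 0, 0, 0, 0, -1, 0, 0, 0, 0, 0, 0, -1, 0, 0, 0, 0, 0, 0, -1, 0, 0, 0, 0, 0, 0, -1, 0, 0, 0, 0, 0, 0, -1, 0, 0, 0, 0, 0, 0, -1, 0, 0, 0, 0, 0, 0, -1, 0, 0, 0, 0, 0, 0, -1, 0, 0, 0, 0, 0, 0, -1, 0, 0, 0, 0, 0, 0, -1, 0, 0, 0, 0, 0, 0, -1, 0, 0, 0, 0, 0, 0, -1, 0, 0, 0, 0, 0, 0, -1, 0, 0, 0, 0, 0, 0, -1, 0, 0, 0, 0, 0, 0, -1, 0, 0, 0, 0, 0, 0, -0.85, 0]'

```text
time_s: 2.22
tcp_pos: [0.211, -0.5077, 0.2384]
tool_rot: [-2.219, -2.223, -0.001]
wrist_force: [0.8, -0.2, -0.8]
gripper_width: 0.0444
grip_force: 0.0
```

>>> step_arm --commands '[0.44, 0.99, 0.25, 0, 0, 0, 0, 0.44, 0.99, 0.25, 0, 0, 0, 0, 0.44, 0.99, 0.25, 0, 0, 0, 0, 0.44, 0.99, 0.25, 0, 0, 0, 0, 0.44, 0.99, 0.25, 0, 0, 0, 0, 0.44, 0.99, 0.25, 0, 0, 0, 0, 0.44, 0.99, 0.25, 0, 0, 0, 0, 0.44, 0.99, 0.25, 0, 0, 0, 0, 0.44, 0.99, 0.25, 0, 0, 0, 0, 0.44, 0.99, 0.25, 0, 0, 0, 0, 0.44, 0.99, 0.25, 0, 0, 0, 0, 0.44, 0.99, 0.25, 0, 0, 0, 0, 0.44, 0.99, 0.25, 0, 0, 0, 0, 0.44, 0.99, 0.25, 0, 0, 0, 0, 0.44, 0.99, 0.25, 0, 0, 0, 0, 0.44, 0.99, 0.25, 0, 0, 0, 0, 0.44, 0.99, 0.25, 0, 0, 0, 0, 0.44, 0.99, 0.25, 0, 0, 0, 0, 0.44, 0.99, 0.25, 0, 0, 0, 0, 0.44, 0.99, 0.25, 0, 0, 0, 0]'

```text
time_s: 4.72
tcp_pos: [0.6084, -0.3316, 0.1384]
tool_rot: [-2.222, -2.221, 0.0]
wrist_force: [-0.3, 0.1, -0.6]
gripper_width: 0.044
grip_force: 0.0
```

>>> step_arm --commands '[0, -0.1, 1, 0, 0, 0, 0, 0, 0, 1, 0, 0, 0, 0, 0, 0, 1, 0, 0, 0, 0, 0, 0, 1, 0, 0, 0, 0, 0, 0, 0.8, 0, 0, 0, 0, 0, 0, 0.4, 0, 0, 0, 0, 0, 0, 0.3, 0, 0, 0, 0, 0, 0, 0, 0, 0, 0, 0]'

```text
time_s: 5.72
tcp_pos: [0.6052, -0.3322, 0.0287]
tool_rot: [2.222, 2.221, 0.0]
wrist_force: [0.1, -0.0, -0.4]
gripper_width: 0.0439
grip_force: 0.0
```

>>> step_arm --commands '[0, 0, 0, 0, 0, 0, -1, 0, 0, 0, 0, 0, 0, -1, 0, 0, 0, 0, 0, 0, -1, 0, 0, 0, 0, 0, 0, -1, 0, 0, 0, 0, 0, 0, -1, 0, 0, 0, 0, 0, 0, -1]'

```text
time_s: 6.48
tcp_pos: [0.6053, -0.3323, 0.029]
tool_rot: [2.222, 2.22, 0.0]
wrist_force: [0.3, -0.0, 2.7]
gripper_width: 0.0208
grip_force: 29.9
```

>>> step_arm --commands '[0, 0, -0.5, 0, 0, 0, -1, 0, 0, -1, 0, 0, 0, -1, 0, 0, -1, 0, 0, 0, -1, 0, 0, -1, 0, 0, 0, -1, -0.4, -0.6, -0.1, 0, 0, 0, -1, -0.6, -0.95, 0, 0, 0, 0, -1, -0.6, -0.95, 0, 0, 0, 0, -1, -0.6, -0.95, 0, 0, 0, 0, -1, -0.6, -0.95, 0, 0, 0, 0, -1, -0.6, -0.95, 0, 0, 0, 0, -1, -0.6, -0.95, 0, 0, 0, 0, -1, -0.5, -0.7, 0, 0, 0, 0, -1, -0.2, -0.25, 0, 0, 0, 0, -1, 0, 0, 0, 0, 0, 0, -1]'

```text
time_s: 8.22
tcp_pos: [0.46, -0.4262, 0.1008]
tool_rot: [2.223, 2.22, 0.0]
wrist_force: [-0.4, -0.1, -0.7]
gripper_width: 0.0203
grip_force: 29.9
```

Run:
```python
from cell import grab_frame,env
from h import *
f=grab_frame("side")[:,:,::-1]; print(env.state()["tcp_pos"])
cv2.imwrite("pics/s1.png",cv2.resize(f[60:240,300:480],None,fx=3.3,fy=3.3,interpolation=cv2.INTER_CUBIC))
```

```text
[ 0.4603 -0.4259  0.1007]
```

View pics/s1.png

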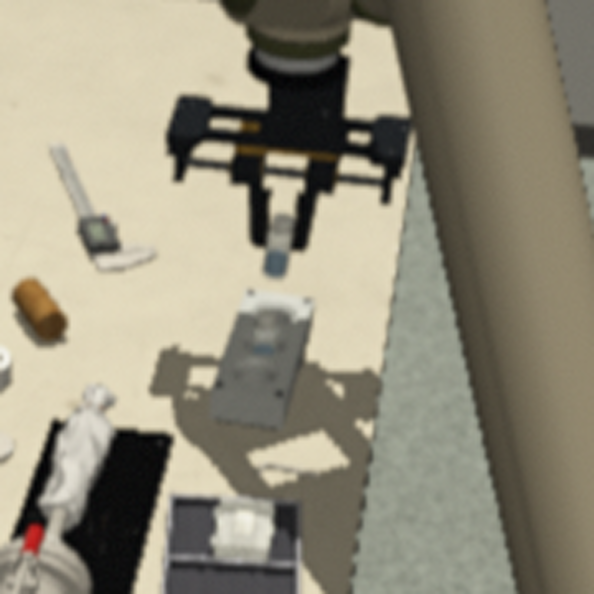

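The vial hangs upright in the fingers at crop (277,250). The far well lies straight below it. Lowering.

>>> step_arm --commands '[-0.04, 0, 0.7, 0, 0, 0, -1, 0, 0, 0.7, 0, 0, 0, -1, 0, 0, 0.6, 0, 0, 0, -1, 0, 0, 0.5, 0, 0, 0, -1, 0, 0, 0.3, 0, 0, 0, -1, 0, 0, 0.2, 0, 0, 0, -1, 0, 0, 0.05, 0, 0, 0, -1, 0, 0, 0, 0, 0, 0, -1]'

```text
time_s: 9.28
tcp_pos: [0.4602, -0.4269, 0.04]
tool_rot: [2.222, 2.22, -0.0]
wrist_force: [-0.1, -0.2, 0.6]
gripper_width: 0.0206
grip_force: 29.9
```

>>> step_arm --commands '[0, 0, 0.04, 0, 0, 0, -1, 0, 0, 0, 0, 0, 0, -0.3, 0, 0, 0, 0, 0, 0, -0.1, 0, 0, 0, 0, 0, 0, 0, 0, 0, 0, 0, 0, 0, 0, 0, 0, -0.3, 0, 0, 0, 0, 0, 0, -0.8, 0, 0, 0, 0, 0, 0, -1, 0, 0, 0, 0, 0, 0, -1, 0, 0, 0, 0, 0.3, 0, -1, 0, 0, 0, 0, 0.8, 0, -0.5, 0, 0, 0, 0, 1, 0, 0, 0, 0, 0, 0, 1, 0, 0, 0, 0, 0, 0, 1, 0, 0, 0, 0, 0, 0, 1, 0, 0, 0, 0, 0, 0, 1, 0, 0, 0, 0, 0, 0]'

```text
time_s: 11.28
tcp_pos: [0.4601, -0.3035, 0.131]
tool_rot: [-2.222, -2.221, -0.0]
wrist_force: [0.5, 0.5, 0.2]
gripper_width: 0.0438
grip_force: 0.0
```

>>> step_arm --commands '[1, -0.04, 0, 0, 0, 0, 0, 1, -0.04, 0, 0, 0, 0, 0, 1, -0.04, 0, 0, 0, 0, 0, 1, -0.04, 0, 0, 0, 0, 0, 1, -0.04, 0, 0, 0, 0, 0, 1, -0.04, 0, 0, 0, 0, 0, 1, -0.04, 0, 0, 0, 0, 0, 1, -0.04, 0, 0, 0, 0, 0, 1, -0.04, 0, 0, 0, 0, 0, 1, -0.04, 0, 0, 0, 0, 0, 1, -0.04, 0, 0, 0, 0, 0, 1, -0.04, 0, 0, 0, 0, 0, 1, -0.04, 0, 0, 0, 0, 0, 1, -0.04, 0, 0, 0, 0, 0, 1, -0.04, 0, 0, 0, 0, 0, 1, -0.04, 0, 0, 0, 0, 0, 1, -0.04, 0, 0, 0, 0, 0, 1, -0.04, 0, 0, 0, 0, 0, 1, -0.04, 0, 0, 0, 0, 0, 1, -0.04, 0, 0, 0, 0, 0]'

```text
time_s: 13.78
tcp_pos: [0.4441, 0.0964, 0.131]
tool_rot: [2.222, 2.221, 0.0]
wrist_force: [1.1, -0.3, 0.4]
gripper_width: 0.044
grip_force: 0.0
```

>>> step_arm --commands '[1, -0.05, 0, 0, 0, 0, 0, 1, -0.05, 0, 0, 0, 0, 0, 1, 0, 0, 0, 0, 0, 0, 0.8, 0, 0.2, 0, 0, 0, 0, 0.33, 0, 0.7, 0, 0, 0, 0, 0, 0, 1, 0, 0, 0, 0, 0, 0, 1, 0, 0, 0, 0, 0, 0, 1, 0, 0, 0, 0, 0, 0, 0.7, 0, 0, 0, 0, 0, 0, 0.4, 0, 0, 0, 0, 0, 0, 0.1, 0, 0, 0, 0, 0, 0, 0, 0, 0, 0, 0, 0, 0, 0, 0, 0, 0, -1, 0, 0, 0, 0, 0, 0, -1, 0, 0, 0, 0, 0, 0, -1, 0, 0, 0, 0, 0, 0, -1, 0, 0, 0, 0, 0, 0, -1, 0, 0, 0, 0, 0, 0, -1]'

```text
time_s: 16.02
tcp_pos: [0.4426, 0.1778, 0.0291]
tool_rot: [2.222, 2.221, 0.0]
wrist_force: [0.5, 0.9, 2.7]
gripper_width: 0.0201
grip_force: 30.0
```

>>> step_arm --commands '[0, 0, -0.5, 0, 0, 0, -1, 0, 0, -1, 0, 0, 0, -1, 0, 0, -1, 0, 0, 0, -1, 0, 0, -1, 0, 0, 0, -1, 0, 0, -1, 0, 0, 0, -1, 0, 0, -1, 0, 0, 0, -1, -0.4, 0, -0.1, 0, 0, 0, -1, -0.8, 0.05, 0, 0, 0, 0, -1, -1, 0.05, 0, 0, 0, 0, -1, -1, 0.05, 0, 0, 0, 0, -1, -1, 0.05, 0, 0, 0, 0, -1, -1, 0.05, 0, 0, 0, 0, -1, -1, 0.05, 0, 0, 0, 0, -1, -1, 0.05, 0, 0, 0, 0, -1, -1, 0.05, 0, 0, 0, 0, -1, -1, 0.05, 0, 0, 0, 0, -1]'

```text
time_s: 18.02
tcp_pos: [0.4507, -0.0078, 0.1401]
tool_rot: [-2.222, -2.219, 0.002]
wrist_force: [0.3, 0.4, 0.3]
gripper_width: 0.0202
grip_force: 30.0
```

>>> step_arm --commands '[-1, 0.05, 0, 0, 0, 0, -1, -1, 0.05, 0, 0, 0, 0, -1, -1, 0.05, 0, 0, 0, 0, -1, -1, 0.05, 0, 0, 0, 0, -1, -1, 0.05, 0, 0, 0, 0, -1, -1, 0.05, 0, 0, 0, 0, -1, -1, 0.05, 0, 0, 0, 0, -1, -1, 0.05, 0, 0, 0, 0, -1, -1, 0.05, 0, 0, 0, 0, -1, -1, 0.05, 0, 0, 0, 0, -1, -1, 0.05, 0, 0, 0, 0, -1, -1, 0.05, 0, 0, 0, 0, -1, -1, 0, 0, 0, 0, 0, -1, -1, 0, 0, 0, 0, 0, -1, -0.8, 0, 0, 0, 0, 0, -1, -0.5, 0, 0, 0, 0, 0, -1, 0, 0, 0, 0, 0, 0, -1]'

```text
time_s: 20.15
tcp_pos: [0.4631, -0.3127, 0.1408]
tool_rot: [-2.223, -2.22, -0.0]
wrist_force: [-0.1, 0.6, -0.4]
gripper_width: 0.0201
grip_force: 30.0
```

>>> step_arm --commands '[-0.8, 0.03, 0, 0, 0, 0, -1, -0.53, 0, 0.2, 0, 0, 0, -1, 0, 0, 1, 0, 0, 0, -1, 0, 0, 1, 0, 0, 0, -1, 0, 0, 0.8, 0, 0, 0, -1, 0, 0, 0.6, 0, 0, 0, -1, 0, 0, 0.5, 0, 0, 0, -1, 0, 0, 0.5, 0, 0, 0, -1, 0, 0, 0.3, 0, 0, 0, -1, 0, 0, 0.12, 0, 0, 0, -1, 0, 0, 0, 0, 0, 0, -1]'

```text
time_s: 21.52
tcp_pos: [0.4638, -0.3389, 0.0406]
tool_rot: [2.222, 2.221, -0.0]
wrist_force: [0.8, -0.3, -0.4]
gripper_width: 0.0206
grip_force: 30.0
```

>>> step_arm --commands '[0, 0, 0.05, 0, 0, 0, -1, 0, 0, 0, 0, 0, 0, -0.3, 0, 0, 0, 0, 0, 0, -0.1, 0, 0, 0, 0, 0, 0, 0, 0, 0, 0, 0, 0, 0, 0, 0, 0, -0.3, 0, 0, 0, 0, 0, 0, -0.8, 0, 0, 0, 0, 0, 0, -1, 0, 0, 0, 0, 0, 0, -1, 0, 0, 0, 0, 0, 0, -1, 0, 0, 0, 1, 0.5, 0, -1, 0, 0, 0, 1, 1, -0.05, -0.4, 0, 0, 0, 1, 1, -0.05, 0, 0, 0, 0, 1, 1, -0.05, 0, 0, 0, 0, 1, 1, -0.05, 0, 0, 0, 0, 1, 1, -0.05, 0, 0, 0, 0, 1, 1, -0.05, 0, 0, 0, 0, 1, 1, -0.05, 0, 0, 0, 0, 1, 1, -0.05, 0, 0, 0, 0, 1, 1, -0.05, 0, 0, 0, 0, 1]'

```text
time_s: 24.02
tcp_pos: [0.4548, -0.1475, 0.1496]
tool_rot: [2.222, 2.221, 0.0]
wrist_force: [-0.4, 1.2, -0.1]
gripper_width: 0.0882
grip_force: 0.0
```

>>> step_arm --commands '[1, -0.05, 0, 0, 0, 0, 1, 1, -0.05, 0, 0, 0, 0, 1, 1, -0.05, 0, 0, 0, 0, 1, 1, -0.05, 0, 0, 0, 0, 1, 1, -0.05, 0, 0, 0, 0, 1, 1, -0.05, 0, 0, 0, 0, 1, 1, -0.05, 0, 0, 0, 0, 1, 1, -0.05, 0, 0, 0, 0, 1, 1, -0.05, 0, 0, 0, 0, 1, 1, -0.05, 0, 0, 0, 0, 1, 0.6, -0.05, 0, 0, 0, 0, 1, 0.3, 0, 0, 0, 0, 0, 1, 0, 0, 0, 0, 0, 0, 1]'

```text
time_s: 25.65
tcp_pos: [0.444, 0.0692, 0.1496]
tool_rot: [2.222, 2.221, -0.0]
wrist_force: [-0.3, -0.8, 0.9]
gripper_width: 0.0879
grip_force: 0.0
```

Run:
```python
from cell import grab_frame,env
from h import *
a=grab_frame("top")[:,:,::-1];f=grab_frame("side")[:,:,::-1]; print(env.state()["tcp_pos"])
k=lambda i:cv2.resize(i,None,fx=4,fy=4,interpolation=cv2.INTER_CUBIC)
cv2.imwrite("pics/s2.png",np.hstack([k(a[240:310,410:505]),k(f[140:210,340:435])]))
```

```text
[0.4441 0.0688 0.1496]
```

View pics/s2.png

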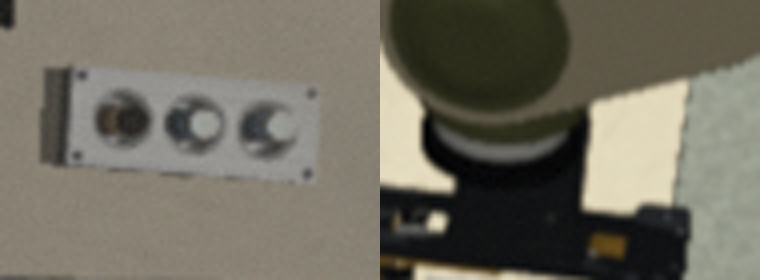

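All three wells of the vial block are filled with upright vials: black at crop (122,118), home at (200,125) and white at (272,128). On to the jar.

>>> step_arm --commands '[0.85, 0, 0, 0, 0, 0, 1, 0.4, 0.02, 0.2, 0, 0, 0, 1, 0, 0, 0.9, 0, 0, 0, 1, 0, 0, 1, 0, 0, 0, 1, 0, 0, 1, 0, 0, 0, 1, 0, 0, 0.7, 0, 0, 0, 1, 0, 0, 0.5, 0, 0, 0, 1, 0, 0, 0.2, 0, 0, 0, 1, 0, 0, 0, 0, 0, 0, 1, 0, 0, 0, 0, 0, 0, 0.3, 0, 0, 0, 0, 0, 0, -1, 0, 0, 0, 0, 0, 0, -1, 0, 0, 0, 0, 0, 0, -1, 0, 0, 0, 0, 0, 0, -1, 0, 0, 0, 0, 0, 0, -1, 0, 0, 0, 0, 0, 0, -1]'

```text
time_s: 27.75
tcp_pos: [0.4444, 0.0942, 0.0596]
tool_rot: [2.222, 2.221, 0.0]
wrist_force: [-0.1, 0.5, 1.2]
gripper_width: 0.0465
grip_force: 30.0
```

>>> step_arm --commands '[0, 0, -0.4, 0, 0, 0, -1, 0, 0, -0.8, 0, 0, 0, -1, 0, 0, -0.9, 0, 0, 0, -1, 0, 0, -0.9, 0, 0, 0, -1, 0.4, 0, -0.5, 0, 0, 0, -1, 0.8, 0.05, 0, 0, 0, 0, -1, 1, 0.05, 0, 0, 0, 0, -1, 1, 0.05, 0, 0, 0, 0, -1, 1, 0.05, 0, 0, 0, 0, -1, 1, 0.05, 0, 0, 0, 0, -1, 1, 0.05, 0, 0, 0, 0, -1, 1, 0.05, 0, 0, 0, 0, -1, 1, 0.05, 0, 0, 0, 0, -1, 1, 0.05, 0, 0, 0, 0, -1, 1, 0.05, 0, 0, 0, 0, -1, 1, 0.05, 0, 0, 0, 0, -1, 1, 0.05, 0, 0, 0, 0, -1, 0.7, 0, 0, 0, 0, 0, -1, 0.4, 0, 0, 0, 0, 0, -1, 0, 0, 0, 0, 0, 0, -1]'

```text
time_s: 30.25
tcp_pos: [0.4565, 0.3604, 0.1295]
tool_rot: [2.222, 2.221, -0.0]
wrist_force: [-0.1, 0.1, -0.8]
gripper_width: 0.0466
grip_force: 30.0
```

>>> step_arm --commands '[0.9, 0, 0, 0, 0, 0, -1, 0.8, 0, 0, 0, 0, 0, -1, 0.48, 0, 0, 0, 0, 0, -1, 0, 0, 0.5, 0, 0, 0, -1, 0, 0, 0.7, 0, 0, 0, -1, 0, 0, 0.5, 0, 0, 0, -1, 0, 0, 0.5, 0, 0, 0, -1, 0, 0, 0.4, 0, 0, 0, -1, 0, 0, 0.25, 0, 0, 0, -1, 0, 0, 0.1, 0, 0, 0, -1, 0, 0, 0, 0, 0, 0, -1]'

```text
time_s: 31.62
tcp_pos: [0.4567, 0.4038, 0.0706]
tool_rot: [2.222, 2.221, 0.0]
wrist_force: [-0.0, -0.7, -0.2]
gripper_width: 0.0467
grip_force: 30.0
```

>>> step_arm --commands '[0, 0, 0.04, 0, 0, 0, -1, 0, 0, 0, 0, 0, 0, 0.2, 0, 0, 0, 0, 0, 0, 0.4, 0, 0, 0, 0, 0, 0, 1, 0, 0, 0, 0, 0, 0, 1, 0, 0, 0, 0, 0, 0, 1, 0, 0, -0.3, 0, 0, 0, 1, 0, 0, -0.8, 0, 0, 0, 1, 0, 0, -1, 0, 0, 0, 1, 0, 0, -1, 0, 0, 0, 1, 0, 0, -1, 0, 0, 0, 1, -0.76, 0.98, 0, 0, 0, 0, 1, -0.76, 0.98, 0, 0, 0, 0, 1, -0.76, 0.98, 0, 0, 0, 0, 1, -0.76, 0.98, 0, 0, 0, 0, 1, -0.76, 0.98, 0, 0, 0, 0, 1, -0.76, 0.98, 0, 0, 0, 0, 1, -0.76, 0.98, 0, 0, 0, 0, 1, -0.76, 0.98, 0, 0, 0, 0, 1, -0.76, 0.98, 0, 0, 0, 0, 1]'

```text
time_s: 34.12
tcp_pos: [0.6342, 0.2657, 0.1517]
tool_rot: [-2.222, -2.221, 0.0]
wrist_force: [-0.5, 0.5, -0.0]
gripper_width: 0.0882
grip_force: 0.0
```

Run:
```python
from cell import grab_frame,env
from h import *
a=grab_frame("top")[:,:,::-1];f=grab_frame("side")[:,:,::-1]; print(env.state()["tcp_pos"],env.state()["gripper_width"])
k=lambda i:cv2.resize(i,None,fx=3,fy=3,interpolation=cv2.INTER_CUBIC)
cv2.imwrite("pics/s3.png",np.hstack([k(a[170:300,105:215]),k(f[330:460,230:380])]))
```

```text
[0.6348 0.2648 0.1512] 0.08834596454613447
```

View pics/s3.png

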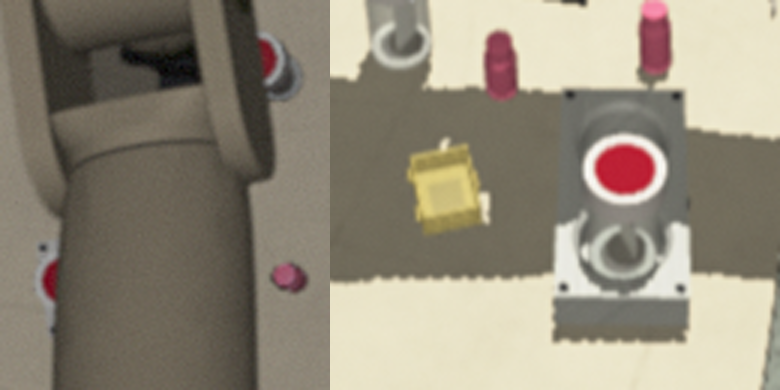

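The first jar sits upright in the +y well, cap at crop (625,168). Now jar 1.

>>> step_arm --commands '[0.16, -0.05, 0.5, 0, 0, 0, 1, 0, 0, 1, 0, 0, 0, 1, 0, 0, 1, 0, 0, 0, 1, 0, 0, 1, 0, 0, 0, 1, 0, 0, 0.7, 0, 0, 0, 1, 0, 0, 0.38, 0, 0, 0, 1, 0, 0, 0, 0, 0, 0, 1, 0, 0, 0, 0, 0, 0, 0.3, 0, 0, 0, 0, 0, 0, -1, 0, 0, 0, 0, 0, 0, -1, 0, 0, 0, 0, 0, 0, -1, 0, 0, 0, 0, 0, 0, -1, 0, 0, 0, 0, 0, 0, -1, 0, 0, 0, 0, 0, 0, -1]'

```text
time_s: 35.98
tcp_pos: [0.632, 0.2701, 0.0603]
tool_rot: [2.222, 2.221, 0.0]
wrist_force: [-0.6, -0.6, 0.5]
gripper_width: 0.0461
grip_force: 30.0
```

>>> step_arm --commands '[0, 0, -0.4, 0, 0, 0, -1, 0, 0, -0.8, 0, 0, 0, -1, 0, 0, -0.9, 0, 0, 0, -1, 0, 0, -0.9, 0, 0, 0, -1, 0.2, -0.4, -0.6, 0, 0, 0, -1, 0.4, -0.95, 0, 0, 0, 0, -1, 0.4, -0.95, 0, 0, 0, 0, -1, 0.4, -0.95, 0, 0, 0, 0, -1, 0.4, -0.95, 0, 0, 0, 0, -1, 0.4, -0.95, 0, 0, 0, 0, -1, 0.4, -0.95, 0, 0, 0, 0, -1, 0.4, -0.95, 0, 0, 0, 0, -1, 0.3, -0.72, 0, 0, 0, 0, -1, 0.1, -0.4, 0, 0, 0, 0, -1, 0, 0, 0, 0, 0, 0, -1]'

```text
time_s: 37.85
tcp_pos: [0.4683, 0.3383, 0.1322]
tool_rot: [2.222, 2.221, 0.0]
wrist_force: [0.8, 0.0, -1.1]
gripper_width: 0.0455
grip_force: 30.0
```

Down by .1322 − .0710 = .061 m.

>>> step_arm --commands '[0.03, 0, 0.5, 0, 0, 0, -1, 0, 0, 0.7, 0, 0, 0, -1, 0, 0, 0.5, 0, 0, 0, -1, 0, 0, 0.5, 0, 0, 0, -1, 0, 0, 0.4, 0, 0, 0, -1, 0, 0, 0.3, 0, 0, 0, -1, 0, 0, 0.16, 0, 0, 0, -1, 0, 0, 0, 0, 0, 0, -1]'

```text
time_s: 38.85
tcp_pos: [0.4686, 0.3388, 0.0709]
tool_rot: [2.222, 2.221, -0.0]
wrist_force: [-0.6, -0.2, -0.8]
gripper_width: 0.0462
grip_force: 30.0
```

>>> step_arm --commands '[0, 0, 0.03, 0, 0, 0, -1, 0, 0, 0, 0, 0, 0, 0.2, 0, 0, 0, 0, 0, 0, 0.4, 0, 0, 0, 0, 0, 0, 0.8, 0, 0, 0, 0, 0, 0, 0.8, 0, 0, -0.3, 0, 0, 0, 0.8, 0, 0, -0.8, 0, 0, 0, 0.8, 0, 0, -1, 0, 0, 0, 0.8, 0, 0, -1, 0, 0, 0, 0.8, 0, 0.2, -0.6, 0, 0, 0, 0.8, 0.4, 0.98, 0, 0, 0, 0, 0.8, 0.4, 0.98, 0, 0, 0, 0, 0.8, 0.4, 0.98, 0, 0, 0, 0, 0.8, 0.4, 0.98, 0, 0, 0, 0, 0.8, 0.4, 0.98, 0, 0, 0, 0, 0.8, 0, 0, 0, 0, 0, 0, 0.8]'

```text
time_s: 40.85
tcp_pos: [0.5714, 0.3787, 0.144]
tool_rot: [2.223, 2.22, -0.0]
wrist_force: [0.5, 0.2, 0.2]
gripper_width: 0.079
grip_force: 0.0
```

>>> step_arm --commands '[0, 0, 0, 0, 0, -1, 0.5, 0, 0, 0, 0, 0, -1, 0.5, 0, 0, 0, 0, 0, -1, 0.5, 0, 0, 0, 0, 0, -1, 0.5, 0, 0, 0, 0, 0, -1, 0.5, 0, 0, 0, 0, 0, -1, 0.5, 0, 0, 0, 0, 0, -0.5, 0.5, 0, 0, 0, 0, 0, 0, 0.5]'

```text
time_s: 41.85
tcp_pos: [0.5703, 0.3786, 0.1446]
tool_rot: [-1.666, -2.663, 0.0]
wrist_force: [-0.6, 0.3, 0.3]
gripper_width: 0.0662
grip_force: 0.0
```

Run:
```python
from cell import grab_frame,env
from h import *
from scipy.spatial.transform import Rotation as R
f=grab_frame("side")[:,:,::-1]; s=env.state();r=R.from_rotvec(s["tool_rot"]).as_matrix()
print(s["tcp_pos"],s["gripper_width"],r, r.T@(np.array([.5722,.3785,.003])-s["tcp_pos"])/.02)
cv2.imwrite("pics/s4.png",cv2.resize(f[280:460,200:400],None,fx=3,fy=3,interpolation=cv2.INTER_CUBIC))
```

```text
[0.5704 0.3786 0.1445] 0.06569280547199087 [[-0.437   0.8995 -0.0001]
 [ 0.8995  0.437  -0.0001]
 [-0.     -0.0001 -1.    ]] [-0.0429  0.0815  7.0739]
```

View pics/s4.png

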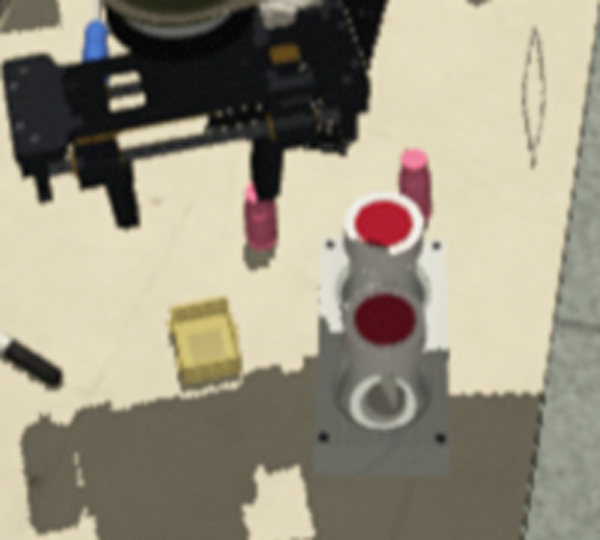

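Both jars are seated upright, caps at crop (384,223) and (384,320). With the fingers across the box's x, the gripper body would end about 18 mm from the centre of the -y well's jar, whose cap radius is 24 mm, so it would hit it. I'll grip across the 46 mm side instead by turning the tool 90°.

>>> step_arm --commands '[0, 0.08, 0, 0, 0, 1, 0.5, 0, 0, 0, 0, 0, 1, 0.5, 0, 0, 0, 0, 0, 1, 0.5, 0, 0, 0, 0, 0, 1, 0.5, 0, 0, 0, 0, 0, 1, 0.5, 0, 0, 0, 0, 0, 1, 0.5, 0, 0, 0, 0, 0, 1, 0.5, 0, 0, 0, 0, 0, 1, 0.5, 0, 0, 0, 0, 0, 1, 0.5, 0, 0, 0, 0, 0, 1, 0.5, 0, 0, 0, 0, 0, 1, 0.5, 0, 0, 0, 0, 0, 1, 0.5, 0, 0, 0, 0, 0, 1, 0.5, 0, 0, 0, 0, 0, 1, 0.5, 0, 0, 0, 0, 0, 1, 0.5, 0, 0, 0, 0, 0, 1, 0.5, 0, 0, 0, 0, 0, 1, 0.5, 0, 0, 0, 0, 0, 1, 0.5]'

```text
time_s: 44.15
tcp_pos: [0.5719, 0.3793, 0.1444]
tool_rot: [2.915, 1.171, -0.0]
wrist_force: [-1.0, 0.5, 0.1]
gripper_width: 0.0659
grip_force: 0.0
```

>>> step_arm --commands '[0, 0, 0, 0, 0, 1, 0.5, 0, 0, 0, 0, 0, 1, 0.5, 0, 0, 0, 0, 0, 1, 0.5, 0, 0, 0, 0, 0, 1, 0.5, 0, 0, 0, 0, 0, 0.5, 0.5, 0, 0, 1, 0, 0, 0, 0.5, 0, 0, 1, 0, 0, 0, 0.5, 0, 0, 1, 0, 0, 0, 0.5, 0, 0, 1, 0, 0, 0, 0.5, 0, 0, 0, 0, 0, 0, 0.5]'

```text
time_s: 45.4
tcp_pos: [0.5713, 0.3791, 0.063]
tool_rot: [3.061, 0.705, -0.005]
wrist_force: [0.1, -0.2, -0.1]
gripper_width: 0.0659
grip_force: 0.0
```

Run:
```python
from cell import grab_frame,env
from h import *
from scipy.spatial.transform import Rotation as R
s=env.state();r=R.from_rotvec(s["tool_rot"]).as_matrix()
print(s["tcp_pos"],s["gripper_width"],r, r.T@(np.array([.5722,.3785,.003])-s["tcp_pos"])/.02)
```

```text
[0.5713 0.3791 0.063 ] 0.06591530584838753 [[ 0.8991  0.4377 -0.0029]
 [ 0.4377 -0.8991 -0.0013]
 [-0.0031 -0.0001 -1.    ]] [0.0359 0.044  2.9985]
```

>>> step_arm --commands '[0, 0.03, 0.9, 0, 0, 0, 0.5, 0, 0, 0.9, 0, 0, 0, 0.5, 0, 0, 0.7, 0, 0, 0, 0.5, 0, 0, 0.4, 0, 0, 0, 0.5, 0, 0, 0.1, 0, 0, 0, 0.5, 0, 0, 0, 0, 0, 0, 0.4, 0, 0, 0, 0, 0, 0, 0.2, 0, 0, 0, 0, 0, 0, 0, 0, 0, 0, 0, 0, 0, -1, 0, 0, 0, 0, 0, 0, -1, 0, 0, 0, 0, 0, 0, -1, 0, 0, 0, 0, 0, 0, -1, 0, 0, 0, 0, 0, 0, -1]'

```text
time_s: 47.02
tcp_pos: [0.5725, 0.3789, 0.0048]
tool_rot: [-3.061, -0.706, -0.001]
wrist_force: [-0.5, -0.6, 5.6]
gripper_width: 0.0463
grip_force: 30.0
```

>>> step_arm --commands '[0, 0, -0.3, 0, 0, 0, -1, 0, 0, -0.6, 0, 0, 0, -1, 0, 0, -0.9, 0, 0, 0, -1, 0, 0, -1, 0, 0, 0, -1, 0, 0, -1, 0, 0, 0, -1, 0, 0, -1, 0, 0, 0, -1, 0, 0, -1, 0, 0, 0, -1, 0, 0, -1, 0, 0, 0, -1, 0, 0, 0, 0, 0, 0, -1]'

```text
time_s: 48.15
tcp_pos: [0.5729, 0.3792, 0.1429]
tool_rot: [-3.06, -0.706, -0.007]
wrist_force: [-0.0, 1.2, -1.5]
gripper_width: 0.0463
grip_force: 30.0
```

Run:
```python
from cell import grab_frame,env
from h import *
f=grab_frame("side")[:,:,::-1];a=grab_frame("top")[:,:,::-1]; s=env.state(); print(s["tcp_pos"],s["gripper_width"])
cv2.imwrite("pics/top5.png",a)
k=lambda i,q:cv2.resize(i,None,fx=q,fy=q,interpolation=cv2.INTER_CUBIC)
A=k(f[260:440,210:360],2.7);B=k(a[235:310,305:400],4)
C=np.zeros((486,A.shape[1]+B.shape[1],3),np.uint8);C[:,:A.shape[1]]=A;C[:B.shape[0],A.shape[1]:]=B;cv2.imwrite("pics/s5.png",C)
```

```text
[0.5721 0.3787 0.1403] 0.04576164949089904
```

View pics/s5.png

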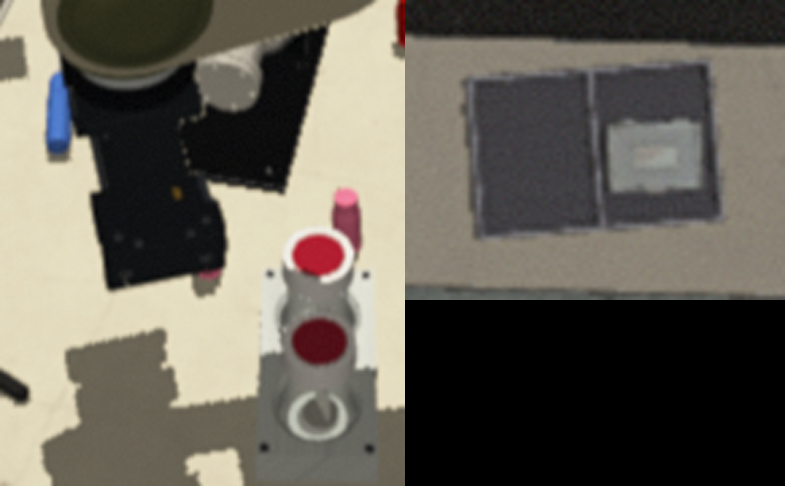

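The box is off the bench and in the fingers, width 46 mm. The empty tray bay spans crop corners (477,82), (593,75), (602,225), (484,233).

>>> step_arm --commands '[0, 0, -0.5, 0, 0, -1, -1, 0, 0, -0.5, 0, 0, -1, -1, 0, 0, 0, 0, 0, -1, -1, 0, 0, 0, 0, 0, -1, -1, 0, 0, 0, 0, 0, -1, -1, 0, 0, 0, 0, 0, -1, -1, 0, 0, 0, 0, 0, -1, -1, 0, 0, 0, 0, 0, -1, -1, 0, 0, 0, 0, 0, -1, -1, 0, 0, 0, 0, 0, -1, -1, 0, 0, 0, 0, 0, -1, -1, 0, 0, 0, 0, 0, -1, -1, 0, 0, 0, 0, 0, -1, -1, 0, 0, 0, 0, 0, -1, -1, 0, 0, 0, 0, 0, -1, -1, 0, 0, 0, 0, 0, -1, -1, 0, 0, 0, 0, 0, -1, -1, 0, 0, 0, 0, 0, -0.6, -1, 0, 0, 0, 0, 0, 0, -1]'

```text
time_s: 50.62
tcp_pos: [0.572, 0.3787, 0.1594]
tool_rot: [-2.095, -2.34, 0.002]
wrist_force: [-0.7, 0.9, -1.0]
gripper_width: 0.0458
grip_force: 30.0
```

```bash
cat > g.py <<'E'
from cell import env
from h import *
from scipy.spatial.transform import Rotation as R
g=lambda X,Y,x0,y0,k:np.array([(X+.5)/k-.5+x0,(Y+.5)/k-.5+y0])
T=[plane("top",g(x,y,305,235,4),.010)[:2] for x,y in((72,82),(188,75),(197,225),(79,233))]
c=np.mean(T,0)
if __name__=="__main__":
    print(np.array(T),c,[np.linalg.norm(T[i]-T[i-1]) for i in range(4)])
    e=T[0]-T[3]+T[1]-T[2];print("tray x angle",np.degrees(np.arctan2(e[1],e[0])))
s=env.state();r=R.from_rotvec(s["tool_rot"]).as_matrix()
print("tool y angle",np.degrees(np.arctan2(r[1,1],r[0,1])),s["tcp_pos"],s["gripper_width"],"go",r.T@(np.r_[c,.0085]-s["tcp_pos"])/.02)
E
python3 g.py
```

```text
[[ 0.4913 -0.0514]
 [ 0.4977 -0.1233]
 [ 0.4051 -0.1311]
 [ 0.3981 -0.0582]] [ 0.448 -0.091] [np.float64(0.09341438854521708), np.float64(0.07223646697639226), np.float64(0.09294145481113088), np.float64(0.0731394587098859)]
tray x angle 4.485643486893596
tool y angle 6.338940172586198 [0.572  0.3787 0.1594] 0.045840158806651744 go [-22.6526  -8.7427   7.5707]
```

>>> step_arm --commands '[-0.3, -0.3, 0, 0, 0, 0, -1, -0.7, -0.7, 0, 0, 0, 0, -1, -1, -0.9, 0, 0, 0, 0, -1, -1, -0.9, 0, 0, 0, 0, -1, -1, -0.9, 0, 0, 0, 0, -1, -1, -0.9, 0, 0, 0, 0, -1, -1, -0.9, 0, 0, 0, 0, -1, -1, -0.9, 0, 0, 0, 0, -1, -1, -0.9, 0, 0, 0, 0, -1, -1, -0.9, 0, 0, 0, 0, -1, -1, 0, 0, 0, 0, 0, -1, -1, 0, 0, 0, 0, 0, -1, -1, 0, 0, 0, 0, 0, -1, -1, 0, 0, 0, 0, 0, -1, -1, 0, 0, 0, 0, 0, -1, -1, 0, 0, 0, 0, 0, -1, -1, 0, 0, 0, 0, 0, -1]'

```text
time_s: 52.75
tcp_pos: [0.4442, 0.0419, 0.1604]
tool_rot: [2.096, 2.34, -0.0]
wrist_force: [-0.2, 0.3, 0.4]
gripper_width: 0.0461
grip_force: 30.0
```

>>> step_arm --commands '[-1, 0, 0, 0, 0, 0, -1, -1, 0, 0, 0, 0, 0, -1, -1, 0, 0, 0, 0, 0, -1, -1, 0, 0, 0, 0, 0, -1, -1, 0, 0, 0, 0, 0, -1, -0.7, 0, 0, 0, 0, 0, -1, -0.4, 0, 0, 0, 0, 0.4, -1, 0, 0, 1, 0, 0, 0, -1, 0, 0, 1, 0, 0, 0, -1, 0, 0, 1, 0, 0, 0, -1, 0, 0, 1, 0, 0, 0, -1, 0, 0, 0.5, 0, 0, 0, -1, 0, 0, 0, 0, 0, 0, -1]'

```text
time_s: 54.38
tcp_pos: [0.4581, -0.0784, 0.0701]
tool_rot: [-2.127, -2.311, 0.0]
wrist_force: [-0.4, -0.5, 0.9]
gripper_width: 0.0461
grip_force: 30.0
```

```bash
python3 g.py
python3 - <<'E'
from cell import grab_frame
import cv2
f=grab_frame("side")[:,:,::-1]
cv2.imwrite("pics/s6.png",cv2.resize(f[150:300,300:450],None,fx=3.6,fy=3.6,interpolation=cv2.INTER_CUBIC))
E
```

```text
[[ 0.4913 -0.0514]
 [ 0.4977 -0.1233]
 [ 0.4051 -0.1311]
 [ 0.3981 -0.0582]] [ 0.448 -0.091] [np.float64(0.09341438854521708), np.float64(0.07223646697639226), np.float64(0.09294145481113088), np.float64(0.0731394587098859)]
tray x angle 4.485643486893596
tool y angle 4.744701251769943 [ 0.4581 -0.0784  0.0701] 0.04606139096419573 go [-0.5868 -0.5528  3.0814]
```

View pics/s6.png

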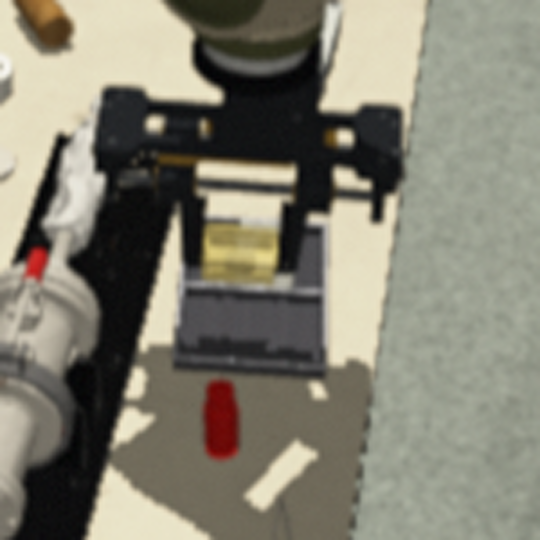

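The box hangs level in the fingers at crop (240,250), just off the bay. Shifting into place and lowering slowly.

>>> step_arm --commands '[-0.59, -0.63, 0, 0, 0, 0, -1, 0, 0, 0.5, 0, 0, 0, -1, 0, 0, 0.7, 0, 0, 0, -1, 0, 0, 0.6, 0, 0, 0, -1, 0, 0, 0.4, 0, 0, 0, -1, 0, 0, 0.3, 0, 0, 0, -1, 0, 0, 0, 0, 0, 0, -1]'

```text
time_s: 55.3
tcp_pos: [0.4466, -0.0913, 0.0201]
tool_rot: [-2.127, -2.311, 0.0]
wrist_force: [-0.3, 0.3, -1.0]
gripper_width: 0.046
grip_force: 30.0
```

>>> step_arm --commands '[0, 0, 0.25, 0, 0, 0, -1, 0, 0, 0.15, 0, 0, 0, -1, 0, 0, 0.12, 0, 0, 0, -1, 0, 0, 0.05, 0, 0, 0, -1, 0, 0, 0, 0, 0, 0, -1]'

```text
time_s: 55.92
tcp_pos: [0.4467, -0.0914, 0.0089]
tool_rot: [-2.127, -2.312, 0.0]
wrist_force: [0.4, 0.5, 0.0]
gripper_width: 0.0464
grip_force: 30.0
```

>>> step_arm --commands '[0, 0, 0.05, 0, 0, 0, -1, 0, 0, 0, 0, 0, 0, 0.08, 0, 0, 0, 0, 0, 0, 0.12, 0, 0, 0, 0, 0, 0, 0.12, 0, 0, 0, 0, 0, 0, 0.12, 0, 0, 0, 0, 0, 0, 0.12]'

```text
time_s: 56.68
tcp_pos: [0.4468, -0.0914, 0.008]
tool_rot: [2.127, 2.312, 0.0]
wrist_force: [-0.7, 0.3, -0.3]
gripper_width: 0.0496
grip_force: 0.0
```

>>> step_arm --commands '[0, 0, -0.2, 0, 0, 0, 0.12, 0, 0, -0.4, 0, 0, 0, 0.12, 0, 0, -0.8, 0, 0, 0, 0.12, 0, 0, -1, 0, 0, 0, 0.12, 0, 0, -1, 0, 0, 0, 0.12, 0, 0, -1, 0, 0, 0, 0.12, 0, 0, -1, 0, 0, 0, 0.12, 0, 0, -1, 0, 0, 0, 0.12, 1, -1, -1, 0, 0, 0, 0.12, 1, -1, 0, 0, 0, 0, 0.12, 1, -1, 0, 0, 0, 0, 0.12, 1, -1, 0, 0, 0, 0, 0.12, 1, -1, 0, 0, 0, 0, 0.12, 1, 0, 0, 0, 0, 0, 0.12, 1, 0, 0, 0, 0, 0, 0.12, 1, 0, 0, 0, 0, 0, 0.12, 0, 0, 0, 0, 0, 0, 0.12]'

```text
time_s: 58.8
tcp_pos: [0.3335, 0.0603, 0.1563]
tool_rot: [2.124, 2.314, 0.0]
wrist_force: [-0.1, 0.7, 0.4]
gripper_width: 0.0493
grip_force: 0.0
```

Run:
```python
from cell import grab_frame
import cv2
f=grab_frame("side")[:,:,::-1]
cv2.imwrite("pics/s7.png",f);a=grab_frame("top")[:,:,::-1];cv2.imwrite("pics/t7.png",cv2.resize(a[165:310,100:510],None,fx=1.95,fy=1.95,interpolation=cv2.INTER_CUBIC))
```

```text
(no output)
```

View pics/s7.png

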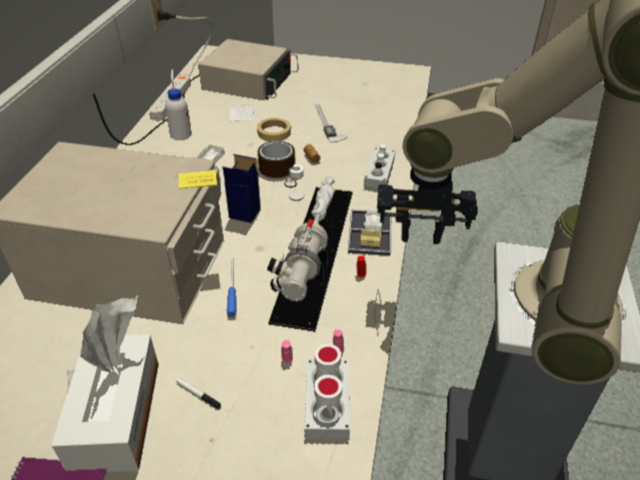

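View pics/t7.png

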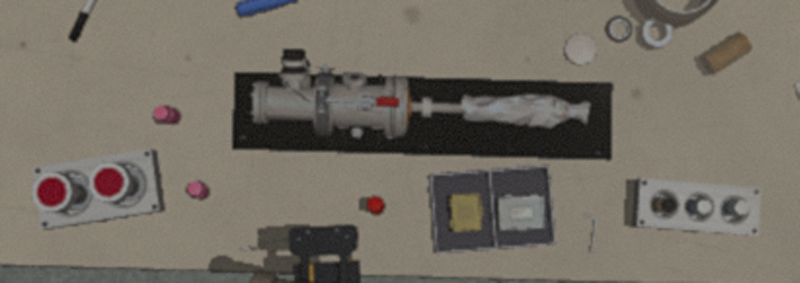

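The side and top views show everything in place: the amber box flat in the +y bay at crop (466,212), three vials in the vial block at (665–735,207), both jars seated at (53,190) and (110,182), and the gripper clear.

```bash
python3 -c "
from cell import env
print(env.sign_off())"
```

```text
the job is handed in; nothing more can be done
None
```

I put both vials, both jars and the amber box in their places and handed the job in at about 59 s of the 134 s allowed; the last pictures showed all of it seated, upright and released, though sign-off returned no verdict.

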